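# Hold the door release under the mailbox flap

## Robot

A 7-joint arm with a two-finger parallel gripper is mounted at the origin on the work surface. World frame = base frame: x ahead of the robot, y to its left, z up, the work surface at z = 0. Lengths are in m, angles in rad, forces in N, time in s.
With the tool pointing down it reaches from about 0.425 to 0.925 m from the base axis. Payload 6.8 kg.
Tool frame: the origin (TCP) lies at the very end of the fingers, on their centre line; the grasp point (between the pads) lies 19 mm behind it; z points along the fingers, y is the direction in which the jaws open and shut (so a half turn about z gives the same grasp; the last joint's range is limited). The gripper opens to 85 mm and grips with 20 to 120 N. Pads are 22 mm wide; open, the fingers measure 114 mm over their backs; the gripper's body (76 mm by 85 mm) begins 54 mm behind the grasp point. The pads swing forward as they close: fully open they stand 13 mm farther back than shut.
Start: joints at [-1.427, 0.477, 0.022, 1.555, -0.011, 1.109, -0.083], TCP at [0.168, 0.654, 0.231] pointing down, gripper open.
Joint ranges: [-2.96, 2.96], [-0.34, 2.1], [-1.41, 1.46], [0.24, 2.44], [-1.37, 4.51], [0.17, 1.92], [-2.96, 2.96]. Speed limits (rad/s): [2.39, 2.39, 3.14, 3.14, 3.14, 3.14, 3.14].

## Interface

Orientations are given as a rotation vector (axis times angle).
In Python, from bench import readout, camera, camera_model, job gives the robot as it stands.
- The arm moves only by the tool jog_arm, never from a script. Its argument "deltas" is a list that holds one entry, the list of rows, each a list of 4 numbers: the shift along the tool's x, y, z in units of 50 mm (1.0 is 50 mm), then the turn about the tool's z in units of 8 degrees (1.0 is 8 degrees). In form: [[[dx, dy, dz, yaw], ...]]. A call has 1 to 20 rows; each row is the pose to reach, as a shift and turn from the pose commanded when the call began, along the tool's axes at that moment; what a row does not reach only later rows make up. A row lasts 1/8 s, in which the tool goes at most 62.5 mm and 10.7 degrees, less where a joint would pass 70% of its speed; a pose out of reach is approached as far as the arm can. A call with a gripper value outside its range is refused whole. "grip" is the finger opening in mm, from 0 to 85.4, set as the call begins (left out, the last holds). The fingers move at their own pace and stop on an object; "force" is the grip in N (left out, the last holds). Time passes only in rows, so rows that repeat a pose let the fingers close. It gives the time, the measured TCP pose, the force and the opening at its end, in the units of the state.
- readout.get_obs(): the state, without advancing time (a new reading comes with each control period).
- camera(name): name is "scene" or "top"; returns (picture, depth): 480x640x3 uint8, red, green, blue; 480x640 float32, m along the optical axis (not along the pixel's ray), 0 where there is no reading.
- camera_model(name): a dict with "fx", "fy", "cx", "cy" (pixels), "xyz" and "orientation" of the camera in the world. Camera axes: x right, y down, z forward; pixel columns grow to the right and rows downward; lengths in m; the calibration is good to about 2 mm. A picture is of the moment at which its call begins. camera_model takes no time and is no camera call.
- job.finish_job(): hands the job in, once; it reports no verdict.
The state is a dict: "t": time; "joints": joint angles; "joint_velocities": joint speeds; "joint_torque": joint torques, N m; "eef_pos": TCP position; "tcp_rot": TCP orientation; "wrist_force": force on the tool from outside, world axes, zero at the start; "wrist_torque": the same for the moment, N m; "width": finger opening in m.
Only numpy, scipy, OpenCV 4.12 (cv2) and the standard library are available. Lean on these libraries where they do the work, as an engineer would, in place of code of your own. Each camera call takes 0.05 s, during which the arm holds its last target. There are 200 camera calls.

## Task

Raise the stiff flap of the entry box by its bar until it stands upright and let go of it, so that it stays up by itself. Then, with the fingertips, press the square door-release plate inside the box about half way down (12 mm of its 24 mm, level with the small steel index post beside it), never to the bottom, and keep it there: finish while still holding it so. Do not press the round light plate, and leave the things lying on the ledge alone.

Things in the scene. Friction and masses are not known exactly. Their poses are not given: they have to be found in the camera images.
- console: the entry box, a fixed open-topped aluminium box 150 x 270 x 90 mm (x, y, z) with 6 mm walls and floor, under the flap; origin at the centre of its underside on the ledge. Its x axis points from the bar side (towards the robot) to the hinge side, y along the hinge, z up; its heading varies by up to 0.3 rad
- flap (a joint): angle of the steel flap in rad: 0 lying shut on the box, 1.57 standing upright, stop at 2.0; it starts between 0 and 0.3. Friction in the hinge (0.6 N m) keeps it wherever it is left. The flap is 150 (from hinge to front edge) x 270 x 6 mm, about 0.22 kg, hinged along the box's far upper edge (+x of the box)
- flap_hinge (a point): middle of the hinge line, 93 mm above the ledge, 75 mm from the box's centre along its +x; the line runs along the box's y
- flap_bar (a point): centre of the flap's round pull bar: 12 mm diameter, along the box's y, 96 mm clear between its two arms, in the flap's plane, 50 mm in front of its edge, 200 mm from the hinge line; the gap between bar and edge is open (44 mm), so fingers can pinch the bar from above, one on each side, and the bar can turn between them as the flap rises
- release_base: door-release unit: fixed black housing 50 x 50 x 30 mm on the box's floor, carrying the square plate; origin at its underside, axes like the box's. It and the light unit sit about 62 mm left and right of the box's middle, either way round. A steel index post 6 x 12 mm (x, y) stands 31 mm from its centre on the hinge side; its top is 12 mm below the unpressed plate's top
- release (a joint): downward travel of the square plate in m: 0 up, 0.024 at the bottom stop. Spring: 2 N at the start of travel, 6 N at 0.012, 10 N at 0.024; it comes back up when let go
- release_top (a point): centre of the top face of the square door-release plate (white plastic, 44 x 44 x 12 mm); unpressed it lies 76 mm above the ledge, 14 mm below the box's rim; moves with the plate
- light (a joint): downward travel of the round stair-light plate in m, 0 up, 0.024 at the bottom; same spring. Not to be pressed
- light_top (a point): centre of the top face of the round stair-light plate (white plastic, 44 mm diameter, 12 mm thick), same height and same kind of housing and post as the release
- comb: bystander: loose grey comb 150 x 29 x 6 mm lying flat, origin under its centre, x along it
- compact: bystander: loose round mirror compact, 68 mm diameter, 14 mm high, origin under its centre
- whistle: bystander: loose orange whistle about 48 x 20 x 23 mm, origin under its round barrel, mouthpiece to its +x
- stand: bystander: loose dark silicone phone stand 85 x 70 x 90 mm high, origin under its centre

How it is judged:
By the outcome, as a careful person would: the job done as asked, in the order asked, and still so for the second after the job is handed in, while the arm keeps its last pose, push and grip.
It also fails if it takes over 58 s, if anything falls off the work surface, if the arm or the gripper's body presses on something with over 40 N, if the wrist force passes 120 N, or if a joint passes its speed limit or range.

## Working session

There is one attempt and no reset: what is moved stays moved. The work goes in short steps, Python scripts to look and compute and a tool call to move; the robot and the scene stay as the last step left them, time stands still between calls to the robot, and variables do not carry over. Pictures are saved under pics/ and viewed, about 8 in all and at most 12, crops included, and the job is handed in when it is done.

Besides the shell and the picture viewer there is one more tool, called after "Emit:" in YAML: its name, and indented under it one key for each argument. jog_arm: Moves the arm, as the interface text tells. Its arguments: {"type":"object","properties":{"deltas":{"type":"array","items":{"type":"array","items":{"type":"array","items":{"type":"number"}}}},"grip":{"type":"number"},"force":{"type":"number"}},"required":["deltas"]}

```bash
mkdir -p pics; cat > h.py <<'E'
import numpy as np,cv2
from scipy.spatial.transform import Rotation as R
from bench import readout,camera,camera_model,job
def model(n):
    m=camera_model(n); o=np.array(m["orientation"],float)
    Rm=o if o.shape==(3,3) else (R.from_rotvec(o).as_matrix() if o.size==3 else R.from_quat(o).as_matrix())
    return m,Rm,np.array(m["xyz"])
def cloud(n,d):
    m,Rm,t=model(n); v,u=np.mgrid[:480,:640]
    p=np.stack([(u-m["cx"])/m["fx"]*d,(v-m["cy"])/m["fy"]*d,d],-1)
    return p@Rm.T+t
def snap(n,f):
    im,d=camera(n); cv2.imwrite(f"pics/{f}.png",im[:,:,::-1]); np.savez(f"pics/{f}.npz",im=im,d=d); return im,d,cloud(n,d)
def obs():
    o=readout.get_obs(); print({k:np.round(o[k],4).tolist() for k in("t","joints","eef_pos","tcp_rot","wrist_force","width")}); return o
E
python3 - <<'E'
from h import *
obs()
for n in("scene","top"):
    print(camera_model(n)); im,d,c=snap(n,n+"0")
a=cv2.imread("pics/scene0.png");b=cv2.imread("pics/top0.png")
E
```

```text
{'t': 0.0, 'joints': [-1.4271, 0.4778, 0.0223, 1.5564, -0.0115, 1.1093, -0.0831], 'eef_pos': [0.168, 0.6532, 0.2303], 'tcp_rot': [-0.3943, -3.1166, 0.0028], 'wrist_force': [-0.132, 0.3556, -0.2498], 'width': 0.0856}
{'fx': 433.69342156045894, 'fy': 433.69342156045894, 'cx': 321.4073605770227, 'cy': 235.39502416589505, 'xyz': array([ 0.9159208 , -0.31346131,  0.61456725]), 'orientation': array([-2.22068469, -0.92706812,  0.35165898])}
{'fx': 528.3934820263976, 'fy': 528.3934820263976, 'cx': 321.00419651649037, 'cy': 246.76325262351585, 'xyz': array([0.51835146, 0.04605001, 1.04592344]), 'orientation': array([-2.17580316,  2.2098775 , -0.03615154])}
```

View pics/top0.png

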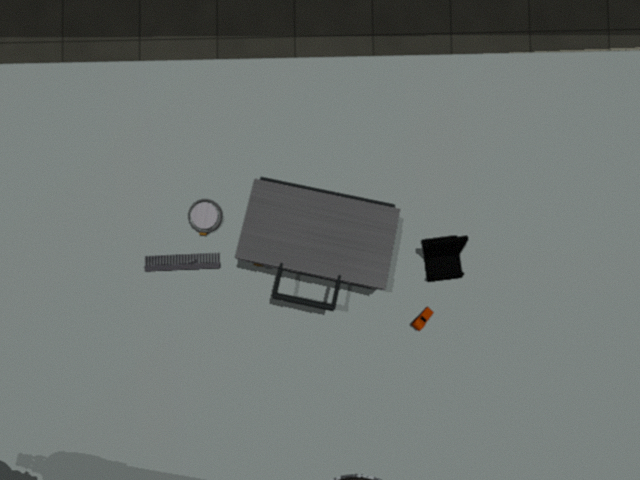

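View pics/scene0.png

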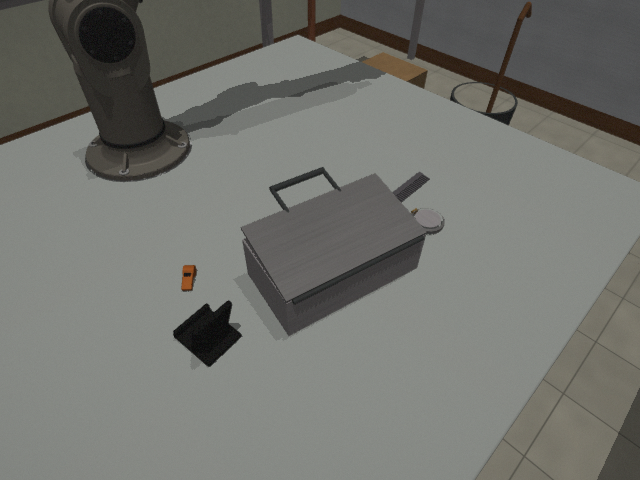

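The top view shows the flap as a grey slab with corners near (257,178), (400,207), (385,290) and (236,258). The bar runs from (275,296) to (334,307). The scene view shows the flap slightly raised. Next I fit the flap plane and locate the bar.

```bash
cat > m.py <<'E'
from h import *
z=np.load("pics/top0.npz");im,d=z["im"],z["d"];c=cloud("top",d)
print("table z",np.median(c[350:400,100:300,2]))
m=(c[...,2]>.06)&(c[...,2]<.3)&(d>0); m[:170]=0;m[320:]=0;m[:,:230]=0;m[:,405:]=0
mm=cv2.morphologyEx(m.astype(np.uint8),cv2.MORPH_OPEN,np.ones((15,15)))
er=cv2.erode(mm,np.ones((9,9)))>0
P=c[er];ct=P.mean(0);n=np.linalg.svd(P-ct,full_matrices=False)[2][2];n*=np.sign(n[2])
print("plane",ct,n,"resid",np.std((P-ct)@n),"tilt",np.arccos(n[2]))
cs=max(cv2.findContours(mm,0,1)[0],key=cv2.contourArea);r=cv2.minAreaRect(cs);box=cv2.boxPoints(r)
M,Rm,t=model("top")
def ray(uv,n,p0):
    v=Rm@np.array([(uv[0]-M["cx"])/M["fx"],(uv[1]-M["cy"])/M["fy"],1]);return t+v*((p0-t)@n)/(v@n)
C=np.array([ray(b,n,ct) for b in box]);print("corners px",box.round(1).tolist());print(C.round(4))
print("sides",np.linalg.norm(C-np.roll(C,-1,0),axis=1))
cc=C.mean(0);q=C[C[:,0].argsort()]
hx=np.cross(np.array([0,0,1.]),n); print("from plane: hinge dir",hx/np.linalg.norm(hx))
# bar
g=im.max(2);b=(m&(g<75)&(mm==0));b[:280]=0
vv,uu=np.nonzero(b);pb=c[b];print("bar n",len(vv),"px",uu.min(),uu.max(),vv.min(),vv.max(),"z",np.percentile(pb[:,2],[10,50,90]))
L=cv2.minAreaRect(np.c_[uu,vv].astype(np.float32));print(L)
lb=cv2.fitLine(np.c_[uu,vv].astype(np.float32),cv2.DIST_HUBER,0,.01,.01).ravel();print(lb)
print("bar ctr on plane -3mm",ray(L[0],n,ct-.003*n), "depth median",np.median(pb,0))
for i in range(0):pass
e=(q[3]+q[2])/2;f=(q[0]+q[1])/2
print("edges mid far/near",e,f,"yaw box x",np.arctan2(*(e-f)[[1,0]]))
E
python3 m.py
```

```text
table z -0.0008749501755431766
plane [0.58704633 0.06582895 0.10846918] [ 0.16853251 -0.03780518  0.98497084] resid 0.0016153836530218213 tilt 0.17359121111934292
corners px [[234.6999969482422, 259.8999938964844], [252.5, 174.10000610351562], [402.20001220703125, 205.10000610351562], [384.3999938964844, 290.8999938964844]]
[[ 0.5393  0.2082  0.1221]
 [ 0.6952  0.1795  0.0943]
 [ 0.6341 -0.0907  0.0944]
 [ 0.4813 -0.0525  0.122 ]]
sides [0.16095257 0.27706842 0.15989765 0.26715607]
from plane: hinge dir [ 0.21888043  0.97575169 -0.        ]
bar n 611 px 273 382 280 310 z [0.12295344 0.13080723 0.13384465]
((327.2951965332031, 295.74737548828125), (108.84315490722656, 28.312654495239258), 1.8778774738311768)
[9.9580777e-01 9.1470607e-02 3.0320483e+02 2.9935782e+02]
bar ctr on plane -3mm [0.47439008 0.04707153 0.1239794 ] depth median [0.47022423 0.07695766 0.13080723]
edges mid far/near [0.66464193 0.04442424 0.0943707 ] [0.51028299 0.07786082 0.12206551] yaw box x -0.21332001764483846
```

```bash
cat >> h.py <<'E'
def need(target,ydir=None):
    o=obs();Rt=R.from_rotvec(o["tcp_rot"]).as_matrix()
    print("tool x,y,z",Rt.round(3).T.tolist()); print("delta units",(Rt.T@(np.array(target)-o["eef_pos"])/.05).round(3))
    if ydir is not None:
        w=Rt.T@np.r_[ydir,0];a=np.degrees(np.arctan2(-w[0],w[1]));a=(a+90)%180-90;print("yaw units",a/8)
E
cat > m2.py <<'E'
from h import *
z=np.load("pics/top0.npz");im,d=z["im"],z["d"];c=cloud("top",d)
y=-0.216;u=np.array([np.cos(y),np.sin(y)]);w=np.array([-u[1],u[0]]);h=np.array([.660,.046])
s=(c[...,:2]-h)@u;l=(c[...,:2]-h)@w
g=im.max(2)<75
m=(c[...,2]>.115)&(c[...,2]<.16)&(d>0)&(s>-.215)&(s<-.18)&(abs(l)<.07)
print(m.sum(),"s",np.percentile(s[m],[2,10,50,90,98]),"l",np.percentile(l[m],[2,50,98]),"z",np.percentile(c[m][:,2],[10,50,90]))
k=m&(s<np.percentile(s[m],60)); print("slope",np.polyfit(l[k],s[k],1))
vv,uu=np.nonzero(m);print(uu.min(),uu.max(),vv.min(),vv.max())
f=(c[...,2]>.085)&(c[...,2]<.2)&(abs(l)<.15)&(s<.03)&(s>-.155)
er=(abs(l)<.1)&f
print("flap l",np.percentile(l[f],[.5,99.5]),"s",np.percentile(s[er],[.5,99.5]))
b=h+u*np.median(s[m])+w*np.median(l[m]);print("bar",b)
need([*b,.23],u)
E
python3 m2.py
```

```text
508 s [-0.20393098 -0.20270888 -0.19707083 -0.18951655 -0.18197432] l [-0.05487829 -0.00095746  0.0534369 ] z [0.12752583 0.13143322 0.13402755]
slope [ 0.00239415 -0.1998975 ]
273 337 285 310
flap l [-0.13466954  0.13203763] s [-0.150892    0.00444997]
bar [0.46730338 0.08730186]
{'t': 0.1, 'joints': [-1.4271, 0.4777, 0.0224, 1.5564, -0.0115, 1.1093, -0.0831], 'eef_pos': [0.168, 0.6532, 0.2304], 'tcp_rot': [-0.3945, -3.1166, 0.0026], 'wrist_force': [-0.0558, 0.222, -0.0106], 'width': 0.0856}
tool x,y,z [[-0.968, 0.249, -0.0], [0.249, 0.968, -0.002], [-0.0, -0.002, -1.0]]
delta units [-8.616 -9.469  0.025]
yaw units 10.993542003382139
```

Emit:
jog_arm:
  deltas:
    - [[-0.6,-0.7,0,0.8],[-1.2,-1.35,0,1.6],[-1.8,-2.0,0,2.4],[-2.5,-2.7,0,3.2],[-3.1,-3.4,0,4.0],[-3.7,-4.05,0,4.8],[-4.3,-4.7,0,5.5],[-4.9,-5.4,0,6.3],[-5.5,-6.1,0,7.1],[-6.1,-6.8,0,7.9],[-6.8,-7.4,0,8.7],[-7.4,-8.1,0,9.4],[-8.0,-8.8,0,10.2],[-8.6,-9.47,0,11],[-8.6,-9.47,0,11],[-8.6,-9.47,0,11],[-8.6,-9.47,0,11]]
  grip: 45

```text
t: 2.22
eef_pos: [0.466, 0.0893, 0.2311]
tcp_rot: [-2.446, -1.971, 0.001]
wrist_force: [0.4, 0.4, 0.6]
width: 0.0449
```

```bash
python3 - <<'E'
from h import *
y=-.216;need([.467,.0876,.113],[np.cos(y),np.sin(y)])
im,d,c=snap("top","top1");snap("scene","scene1")
cv2.imwrite("pics/s1c.png",cv2.resize(cv2.imread("pics/scene1.png")[60:320,180:480],None,fx=2,fy=2))
E
```

```text
{'t': 2.225, 'joints': [-0.8437, 0.15, 0.5862, 2.0491, -0.1008, 0.9702, -0.4195], 'eef_pos': [0.466, 0.0893, 0.2311], 'tcp_rot': [-2.4456, -1.9711, 0.0005], 'wrist_force': [0.3595, 0.4147, 0.5792], 'width': 0.0449}
tool x,y,z [[0.212, 0.977, 0.0], [0.977, -0.212, -0.001], [-0.001, 0.0, -1.0]]
delta units [-0.029  0.027  2.362]
yaw units 0.013833983526708948
```

View pics/s1c.png

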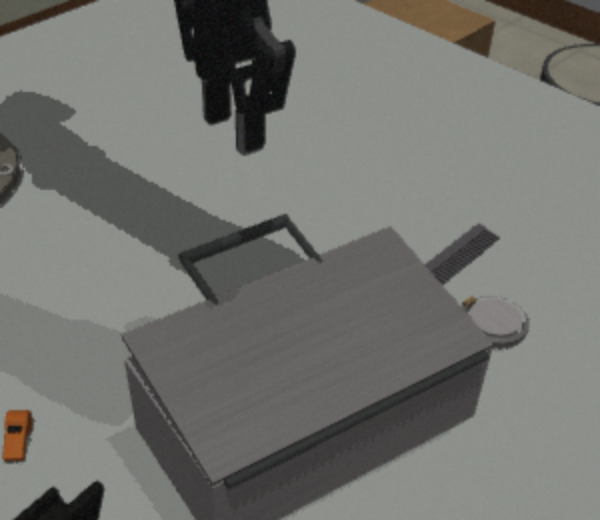

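Emit:
jog_arm:
  deltas:
    - [[0,0.02,0.4,0],[0,0.02,0.8,0],[0,0.02,1.2,0],[0,0.02,1.5,0],[0,0.02,1.8,0],[0,0.02,2.1,0],[0,0.02,2.3,0],[0,0.02,2.42,0],[0,0.02,2.42,0],[0,0.02,2.42,0]]

```text
t: 3.58
eef_pos: [0.468, 0.0878, 0.1106]
tcp_rot: [2.449, 1.968, 0.001]
wrist_force: [-0.1, -0.2, -0.6]
width: 0.045
```

Emit:
jog_arm:
  deltas:
    - [[0,0,0,0],[0,0,0,0],[0,0,0,0],[0,0,0,0],[0,0,0,0],[0,0,0,0]]
  grip: 5
  force: 30

```text
t: 4.32
eef_pos: [0.4651, 0.0885, 0.1099]
tcp_rot: [-2.445, -1.966, 0.005]
wrist_force: [-6.0, 2.1, 3.1]
width: 0.0109
```

```bash
python3 - <<'E'
from h import *
obs()
a=.174;r=.2
for k in range(1,25):
    t=a+(1.585-a)*k/24; print(k,round(r*(np.cos(a)-np.cos(t))/.05,2),round(-r*(np.sin(t)-np.sin(a))/.05,2))
E
```

```text
{'t': 4.325, 'joints': [-0.7489, 0.3528, 0.5194, 2.1593, -0.2738, 0.6964, -0.2598], 'eef_pos': [0.4651, 0.0885, 0.1099], 'tcp_rot': [-2.4454, -1.9663, 0.0055], 'wrist_force': [-6.0143, 2.0891, 3.1435], 'width': 0.0109}
1 0.05 -0.23
2 0.11 -0.46
3 0.18 -0.68
4 0.27 -0.9
5 0.37 -1.11
6 0.48 -1.32
7 0.61 -1.52
8 0.74 -1.71
9 0.89 -1.89
10 1.05 -2.07
11 1.21 -2.23
12 1.39 -2.39
13 1.57 -2.53
14 1.77 -2.67
15 1.97 -2.79
16 2.18 -2.9
17 2.39 -3.0
18 2.61 -3.08
19 2.84 -3.15
20 3.06 -3.21
21 3.29 -3.26
22 3.53 -3.29
23 3.76 -3.3
24 4.0 -3.31
```

Emit:
jog_arm:
  deltas:
    - [[0,-0.03,0,0],[0,-0.05,-0.12,0],[0,0.0,-0.23,0],[0,0.03,-0.35,0],[0,0.06,-0.46,0],[0,0.13,-0.68,0],[0,0.22,-0.9,0],[0,0.32,-1.11,0],[0,0.43,-1.32,0],[0,0.56,-1.52,0],[0,0.69,-1.71,0],[0,0.84,-1.89,0],[0,1.0,-2.07,0],[0,1.16,-2.23,0],[0,1.34,-2.39,0],[0,1.34,-2.39,0],[0,1.34,-2.39,0]]

```text
t: 6.45
eef_pos: [0.5309, 0.0736, 0.2315]
tcp_rot: [-2.445, -1.965, 0.005]
wrist_force: [-16.5, 2.3, 17.3]
width: 0.0108
```

```bash
python3 - <<'E'
from h import *
obs(); snap("scene","scene2")
cv2.imwrite("pics/s2c.png",cv2.resize(cv2.imread("pics/scene2.png")[60:320,180:480],None,fx=2,fy=2))
E
```

```text
{'t': 6.45, 'joints': [-0.7421, 0.2778, 0.5952, 1.9151, -0.1862, 1.0075, -0.2808], 'eef_pos': [0.5309, 0.0736, 0.2315], 'tcp_rot': [-2.4451, -1.9648, 0.0046], 'wrist_force': [-16.4862, 2.2542, 17.3039], 'width': 0.0108}
```

View pics/s2c.png

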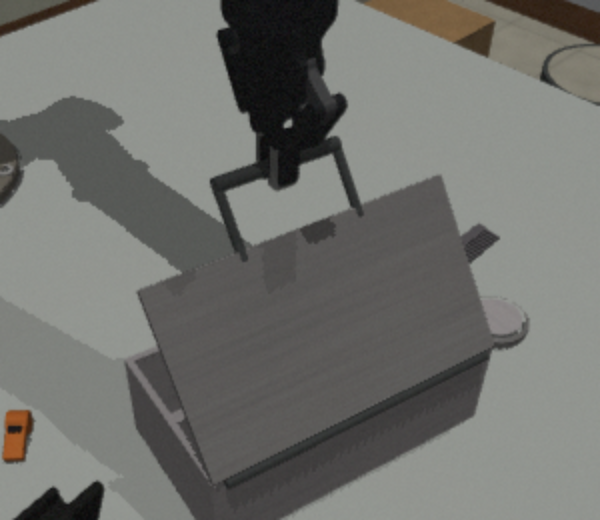

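Emit:
jog_arm:
  deltas:
    - [[0,-0.05,-0.04,0],[0,0.09,-0.15,0],[0,0.22,-0.26,0],[0,0.37,-0.36,0],[0,0.53,-0.45,0],[0,0.69,-0.54,0],[0,0.85,-0.62,0],[0,1.01,-0.7,0],[0,1.18,-0.76,0],[0,1.35,-0.82,0],[0,1.52,-0.87,0],[0,1.7,-0.91,0],[0,1.87,-0.95,0],[0,2.05,-0.97,0],[0,2.23,-0.99,0],[0,2.4,-1.0,0],[0,2.56,-1.0,0],[0,2.56,-1.0,0],[0,2.56,-1.0,0]]

```text
t: 8.88
eef_pos: [0.6599, 0.0446, 0.281]
tcp_rot: [2.447, 1.965, 0.004]
wrist_force: [1.5, -2.1, 4.9]
width: 0.0103
```

```bash
python3 - <<'E'
from h import *
obs(); im,d,c=snap("scene","scene3"); im2,d2,c2=snap("top","top3")
y=-.216;u=np.array([np.cos(y),np.sin(y)]);w=np.array([-u[1],u[0]]);h=np.array([.660,.046])
s=(c[...,:2]-h)@u;l=(c[...,:2]-h)@w
m=(c[...,2]>.12)&(c[...,2]<.235)&(abs(l)<.13)&(abs(s)<.08)&(d>0)
P=c[m];p=np.polyfit(P[:,2],s[m],1);r=abs(s[m]-np.polyval(p,P[:,2]))<.005
p=np.polyfit(P[r][:,2],s[m][r],1);print(m.sum(),r.sum(),"angle",np.pi/2+np.arctan(p[0]),"s at .093,.293",np.polyval(p,[.093,.293]))
a=cv2.imread("pics/scene3.png")[40:320,180:480];b=cv2.imread("pics/top3.png")[150:340,200:440]
cv2.imwrite("pics/c3.png",np.hstack([cv2.resize(a,(400,374)),cv2.resize(b,(400,374))]))
E
```

```text
{'t': 8.875, 'joints': [-0.5797, 0.4615, 0.5988, 1.5666, -0.2718, 1.1939, -0.1479], 'eef_pos': [0.6599, 0.0446, 0.281], 'tcp_rot': [2.4469, 1.9646, 0.0039], 'wrist_force': [1.4541, -2.1331, 4.9443], 'width': 0.0103}
7871 7871 angle 1.5831136261850938 s at .093,.293 [0.00039446 0.00285805]
```

View pics/c3.png

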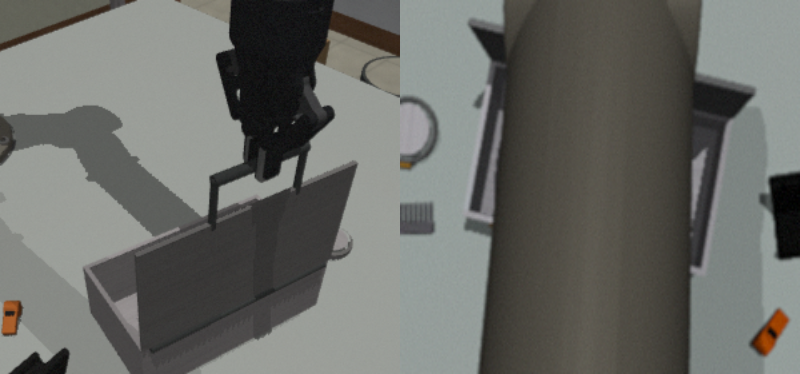

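Emit:
jog_arm:
  deltas:
    - [[0,0,0,0],[0,0,0,0],[0,0,0,0],[0,0,0,0],[0,0,-0.2,0],[0,0,-0.5,0],[0,0,-0.8,0],[0,0,-1.1,0],[0,0,-1.4,0],[0,0,-1.4,0]]
  grip: 36

```text
t: 10.22
eef_pos: [0.6587, 0.0457, 0.3515]
tcp_rot: [2.448, 1.967, 0.004]
wrist_force: [0.4, -0.3, 0.1]
width: 0.0361
```

Emit:
jog_arm:
  deltas:
    - [[0.5,-0.3,0,0],[1.1,-0.7,0,0],[1.8,-1.1,0,0],[2.5,-1.5,0,0],[3.2,-1.9,0,0],[3.9,-2.3,0,0],[4.6,-2.7,0,0],[5.3,-3.1,0,0],[5.6,-3.3,0,0],[5.6,-3.3,0,0]]
  grip: 0

```text
t: 11.48
eef_pos: [0.5566, 0.3554, 0.3492]
tcp_rot: [2.447, 1.97, -0.002]
wrist_force: [-0.1, -0.1, -0.5]
width: 0.0
```

```bash
cat > ang.py <<'E'
from h import *
import sys
def ang(f):
    im,d,c=snap("scene",f)
    y=-.216;u=np.array([np.cos(y),np.sin(y)]);w=np.array([-u[1],u[0]]);h=np.array([.660,.046])
    s=(c[...,:2]-h)@u;l=(c[...,:2]-h)@w
    m=(c[...,2]>.12)&(c[...,2]<.235)&(abs(l)<.13)&(abs(s)<.08)&(d>0)
    for i in range(3):
        p=np.polyfit(c[m][:,2],s[m],1);m&=abs(s-np.polyval(p,c[...,2]))<.006
    print("flap angle",np.pi/2+np.arctan(p[0]),m.sum())
E
python3 - <<'E'
from ang import *
obs();ang("scene4")
im,d,c=snap("top","top4")
y=-.216;u=np.array([np.cos(y),np.sin(y)]);w=np.array([-u[1],u[0]]);b=np.array([.660,.046])-.075*u
s=(c[...,:2]-b)@u;l=(c[...,:2]-b)@w
g=im.astype(int)
m=((c[...,2]>.066)&(c[...,2]<.086)&(abs(s)<.06)&(abs(l)<.12)&(d>0)).astype(np.uint8)
for k in cv2.findContours(cv2.morphologyEx(m,cv2.MORPH_OPEN,np.ones((3,3))),0,1)[0]:
    A=cv2.contourArea(k)
    if A<80: continue
    q=np.zeros_like(m);cv2.drawContours(q,[k],-1,1,-1);q=q>0
    r=cv2.minAreaRect(k);print("area",A,"fill",A/(r[1][0]*r[1][1]),r,"pos",np.median(c[q],0),"s",np.percentile(s[q],[1,50,99]),"l",np.percentile(l[q],[1,50,99]),"rgb",np.median(im[q],0))
cv2.imwrite("pics/c4.png",cv2.resize(cv2.imread("pics/top4.png")[150:330,190:430],None,fx=3,fy=3))
E
```

```text
{'t': 11.475, 'joints': [-1.0363, 0.4066, 0.5364, 1.4672, -0.2095, 1.3263, -0.6998], 'eef_pos': [0.5566, 0.3554, 0.3492], 'tcp_rot': [2.4468, 1.9702, -0.0017], 'wrist_force': [-0.0514, -0.1476, -0.5267], 'width': 0.0}
flap angle 1.582141309603128 7891
area 409.0 fill 0.7988282870150986 ((349.5000305175781, 242.50003051757812), (22.62741470336914, 22.62741470336914), 45.0) pos [0.56956823 0.00535735 0.07528509] s [-0.0254074  -0.00503916  0.01545894] l [-0.08019134 -0.05958372 -0.03924182] rgb [145.5 151.  142. ]
area 525.0 fill 0.9246715065625231 ((283.8653564453125, 232.673095703125), (23.92616844177246, 23.730051040649414), 11.309932708740234) pos [0.58868548 0.12508873 0.07530414] s [-0.03273468 -0.01136361  0.01028855] l [0.04097234 0.06223797 0.08404586] rgb [145. 149. 140.]
```

View pics/c4.png

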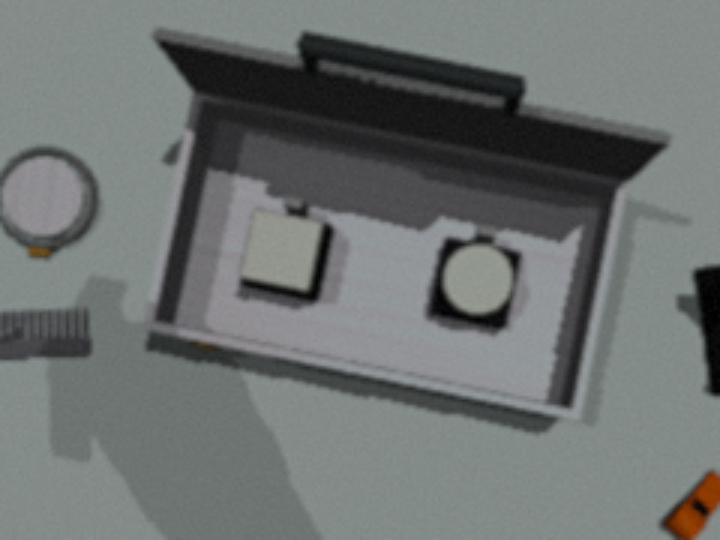

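Emit:
jog_arm:
  deltas:
    - [[-0.5,0.2,0,0],[-1.1,0.4,0,0],[-1.8,0.7,0,0],[-2.5,0.95,0,0],[-3.2,1.2,0,0],[-3.9,1.45,0,0],[-4.37,1.62,0,0],[-4.37,1.62,0.5,0],[-4.37,1.62,1.1,0],[-4.37,1.62,1.7,0],[-4.37,1.62,2.3,0],[-4.37,1.62,2.9,0],[-4.37,1.62,3.5,0],[-4.37,1.62,4.0,0],[-4.37,1.62,4.4,0],[-4.37,1.62,4.7,0],[-4.37,1.62,4.85,0],[-4.37,1.62,4.85,0],[-4.37,1.62,4.85,0]]

```text
t: 13.95
eef_pos: [0.5898, 0.1241, 0.108]
tcp_rot: [2.448, 1.968, 0.002]
wrist_force: [0.2, 0.9, 0.9]
width: -0.0
```

```bash
python3 - <<'E'
from h import *
y=-.216;need([.5887,.1251,.078],[np.cos(y),np.sin(y)])
E
```

```text
{'t': 13.95, 'joints': [-0.6845, 0.5458, 0.5041, 1.8661, -0.3512, 0.817, -0.2153], 'eef_pos': [0.5898, 0.1241, 0.108], 'tcp_rot': [2.4484, 1.9678, 0.0018], 'wrist_force': [0.2485, 0.9099, 0.901], 'width': -0.0}
tool x,y,z [[0.215, 0.977, 0.001], [0.977, -0.215, 0.001], [0.001, 0.0, -1.0]]
delta units [ 0.015 -0.026  0.6  ]
yaw units -0.005614126885440385
```

Emit:
jog_arm:
  deltas:
    - [[0.01,-0.02,0.15,0],[0.01,-0.02,0.3,0],[0.01,-0.02,0.45,0],[0.01,-0.02,0.56,0],[0.01,-0.02,0.6,0],[0.01,-0.02,0.6,0],[0.01,-0.02,0.6,0]]

```text
t: 14.82
eef_pos: [0.5886, 0.1247, 0.0775]
tcp_rot: [2.449, 1.968, 0.001]
wrist_force: [-0.9, 0.1, 0.3]
width: -0.0001
```

Emit:
jog_arm:
  deltas:
    - [[0,0,0.03,0],[0,0,0.06,0],[0,0,0.1,0],[0,0,0.12,0],[0,0,0.12,0],[0,0,0.12,0]]

```text
t: 15.58
eef_pos: [0.5886, 0.1247, 0.0715]
tcp_rot: [2.449, 1.968, 0.001]
wrist_force: [0.7, 0.3, 3.5]
width: 0.0
```

Emit:
jog_arm:
  deltas:
    - [[0,0,0.02,0],[0,0,0.04,0],[0,0,0.06,0],[0,0,0.06,0],[0,0,0.06,0],[0,0,0.06,0]]

```text
t: 16.32
eef_pos: [0.5886, 0.1247, 0.0684]
tcp_rot: [2.449, 1.968, 0.001]
wrist_force: [1.4, 0.4, 3.7]
width: -0.0002
```

Emit:
jog_arm:
  deltas:
    - [[0,0,0.02,0],[0,0,0.04,0],[0,0,0.06,0],[0,0,0.08,0],[0,0,0.09,0],[0,0,0.09,0],[0,0,0.09,0],[0,0,0.09,0]]

```text
t: 17.32
eef_pos: [0.5886, 0.1247, 0.0639]
tcp_rot: [2.449, 1.968, 0.001]
wrist_force: [1.7, -0.2, 5.0]
width: -0.0001
```

```bash
python3 - <<'E'
from ang import *
F=[];Z=[]
for i in range(8):
    im,d=camera("top");o=readout.get_obs();F.append(o["wrist_force"]);Z.append(o["eef_pos"])
print(np.mean(F,0),np.std(F,0),np.mean(Z,0));ang("scene5")
c=cloud("top",d)
y=-.216;u=np.array([np.cos(y),np.sin(y)]);w=np.array([-u[1],u[0]]);P=np.array([.5887,.1251])
s=(c[...,:2]-P)@u;l=(c[...,:2]-P)@w
for n,q in(("plate",(abs(s)<.02)&(abs(l)<.02)),("post",(abs(s-.031)<.005)&(abs(l)<.008)),("light",(abs(s)<.015)&(abs(l+.122)<.015))):
    zz=c[...,2][q&(d>0)];print(n,len(zz),np.histogram(zz,np.arange(.02,.13,.005))[0], np.percentile(zz[(zz<.085)&(zz>.05)],[5,50,95]) if ((zz<.085)&(zz>.05)).any() else "")
cv2.imwrite("pics/top5.png",cv2.resize(im[150:330,190:430,::-1],None,fx=3,fy=3))
E
```

```text
[1.59040111 0.31064642 5.32124856] [0.90280801 0.47272435 0.27329461] [0.58859741 0.12472459 0.06392734]
flap angle 1.575664563786759 4312
plate 1067 [0 0 0 0 0 0 0 0 0 0 0 0 0 0 0 0 0 0 0 0 0] 
post 91 [0 0 0 0 0 0 0 0 0 0 0 0 0 0 0 0 0 0 0 0 0] 
light 275 [  0   0  10  17   0   0   0   0   0   0  98 149   1   0   0   0   0   0
   0   0   0] [0.07255051 0.07539697 0.0780443 ]
```

View pics/top5.png

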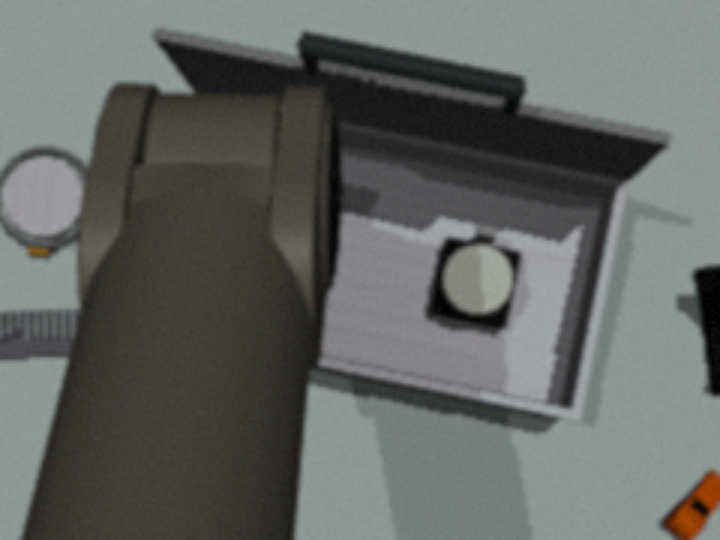

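View pics/scene5.png

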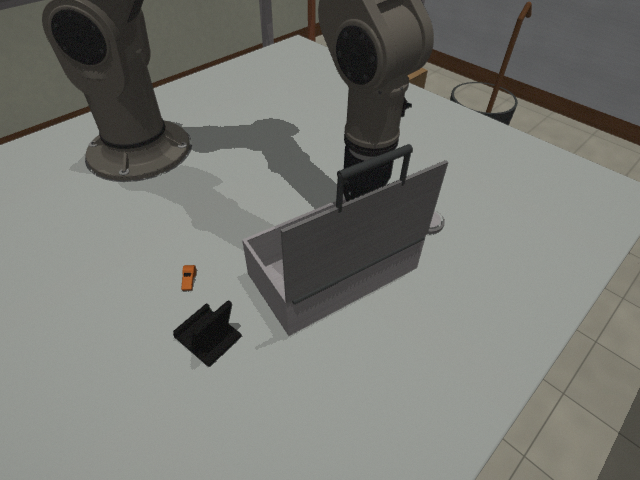

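Emit:
jog_arm:
  deltas:
    - [[0,0,0.01,0],[0,0,0.01,0],[0,0,0.01,0],[0,0,0.01,0]]

```text
t: 18.27
eef_pos: [0.5886, 0.1247, 0.0634]
tcp_rot: [2.449, 1.968, 0.001]
wrist_force: [1.0, 0.3, 5.3]
width: 0.0003
```

```bash
python3 - <<'E'
from h import *
F=[]
for i in range(10):
    camera("top");o=readout.get_obs();F.append(o["wrist_force"])
print(np.mean(F,0),o["eef_pos"],o["t"]); print(job.finish_job())
E
```

```text
[1.25339479 0.31857268 5.8626028 ] [0.58860613 0.12471272 0.06344041] 18.775
the job is handed in; nothing more can be done
None
```

I raised the flap by its bar and let go, then pressed the square plate about half way with the closed fingertips. I handed the job in at 18.8 s while still holding it there.

- **Flap:** after release it measured 1.58 rad. With the plate pressed it measured 1.576 rad, so it stands upright by itself.
- **Square plate:** the fingertips were at z = 0.0634 m, which is about 12.6 mm of travel. The upward force averaged 5.9 N, which is about 11.6 mm by the spring. The two agree to about 1 mm around the 12 mm target, and it never went near the bottom.
- **Not seen directly:** the arm hid the pressed plate and its index post from both cameras, so I could not check by eye that they were level.
- **Round light plate:** its top read z = 0.075 m, which is unpressed.
- **Things on the ledge:** I planned the moves to stay clear of them. In the last pictures the phone stand, whistle and compact looked unmoved, as did the part of the comb not hidden by the arm.
- **Forces:** the highest wrist force in the readings was about 24 N, while raising the flap.

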